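Test the drill's twist-release stop button

ROBOT

A 6-joint arm with a two-finger parallel gripper is mounted at the origin on the work surface. World frame = base frame: x ahead of the robot, y to its left, z up, the work surface at z = 0. Lengths are in m, angles in degrees, forces in N, time in s.
With the tool pointing down it reaches from about 0.4 to 0.825 m from the base axis. Payload 7 kg.
Tool frame: the origin (TCP) lies on the centre line of the jaws, within the pads' length; the fingertips stand 11 mm ahead of it and the grasp point (between the pads) lies 8 mm behind it; z points along the fingers, y is the line along which they close (so a half turn about z gives the same grasp; the last joint's range is limited). The gripper opens to 88 mm and grips with 3 to 60 N. Pads are 19 mm wide; open, the fingers measure 130 mm over their backs; the gripper's body (78 mm by 193 mm) begins 47 mm behind the grasp point.
Start: joints at [16.507, 20.546, 0.682, 0, -70.136, -16.507], TCP at [0.675, -0, 0.238] pointing down, gripper open.
Joint ranges: [-176.03, 176.03], [-82.01, 121.73], [-58.28, 71.71], [-173.87, 95.51], [-174.79, -0.11], [-173.66, 173.66]. Speed limits (degrees/s): [136.94, 136.94, 172.46, 180, 180, 180].

INTERFACE

Orientations are given as [roll, pitch, yaw] about the fixed x, y, z axes, in that order (R = Rz(yaw) Ry(pitch) Rx(roll)).
In Python, from plant import r, capture, camera_model, job gives the robot as it stands.
- The arm moves only by the tool drive_tool, never from a script. Its argument "increments" is a list that holds one entry, the list of rows, each a list of 5 numbers: the gripper's target within -1 to 1 (fully open at 1, half-way at 0, shut at -1), then the shift along the tool's x, y, z scaled (see below), then the turn about the tool's z scaled (see below). In form: [[[gripper, tx, ty, tz, roll], ...]]. A call has 1 to 5 rows; each row is the pose to reach, as a shift and turn from the pose commanded when the call began, along the tool's axes at that moment, turning the shorter way round; what a row does not reach only later rows make up. The controller multiplies each number of a shift by 120 mm and each number of a turn by 360 degrees. A row lasts 1/8 s, in which the tool goes at most 62.5 mm and 10.7 degrees, less where a joint would pass 70% of its speed; a pose out of reach is approached as far as the arm can. A call with a number of a shift or a turn outside -1 to 1 is refused whole. A call with a gripper value outside its range is refused whole. The fingers move at their own pace and stop on an object; "squeeze" is the grip in N (left out, the last holds). Time passes only in rows, so rows that repeat a pose let the fingers close. It gives the time, the measured TCP pose, the force, the opening and the grip force at its end, in the units of the state.
- r.get_state(): the state, without advancing time (a new reading comes with each control period).
- capture(name): name is "scene" or "side" or "wrist"; returns the picture (480x640x3 uint8, red, green, blue); there is no depth.
- camera_model(name): a dict with "camera_matrix" (3x3 intrinsics, pixels), "rvec" (rotation vector, rad) and "tvec" (3), from world to camera coordinates, as OpenCV has them. Camera axes: x right, y down, z forward; pixel columns grow to the right and rows downward; lengths in m; the calibration is good to about 2 mm. A picture is of the moment at which its call begins: read the wrist's pose just before it. camera_model takes no time and is no camera call; for the wrist camera it gives the pose at the moment of the call.
- job.close_job(): hands the job in; it is judged then, once.
The state is a dict: "time_s": time; "joints": joint angles; "qd": joint speeds; "joint_torque": joint torques, N m; "tcp_pos": TCP position; "eef_rot": TCP orientation; "contact_force": force on the tool from outside, world axes, zero at the start; "moment": the same for the moment, N m; "gripper_width": finger opening in m; "gripper_force": force on a finger pad.
Only numpy, scipy, OpenCV 4.12 (cv2) and the standard library are available. Lean on these libraries where they do the work, as an engineer would, in place of code of your own. Each camera call takes 0.05 s, during which the arm holds its last target. There are 200 camera calls.

TASK

Do the morning check of the drill's stop button, the larger mushroom with the raised grip bar: press it right in until it latches and take the fingers off so that it is seen to stay in by itself, then push one side of the bar round clockwise (seen from above) with the fingertips until the button pops back out, and let go so that the bar swings back. Only press and push: do not pinch the bar, do not press the smaller stop button on the other box, and leave the loose things lying about where they are.

Things in the scene. Friction and masses are not known exactly. Their poses are not given: they have to be found in the camera images.
- station: the drill's stop box, fixed to the bench: grey enclosure 115 mm (its x) by 175 mm (its y) by 70 mm high, origin at the centre of its underside, z up. The large mushroom button stands on its top with its upright axis at x = -5, y = -30 mm in this frame; a loose wood offcut 50 x 35 x 18 mm lies on the same top, about 90 mm to the +y side of that axis.
- bar_top (a point): top centre of the grip bar, on the button's axis, 138 mm above the bench when out; moves and turns with the bar (x along the bar, z up). The head is a low dome 60 mm across; across it stands the straight bar, 56 mm long, 12 mm thick (uppermost 3 mm only 6 mm thick), rising 24 mm above the dome's crown. Nothing else within 60 mm of the axis rises above the enclosure's top.
- stop_press (a joint): how far the large button is pressed in, m: 0 = out, end stop at 0.011. It is sprung outwards (4 N at the start, about 8 N at the end stop; the latch adds about 2 N on the way, so press with 10 to 20 N). It latches when pressed past about 0.009 with the bar unturned, and then rests at about 0.0085.
- stop_twist (a joint): how far the head with its bar is turned clockwise seen from above, rad: 0 = at rest, bar along the station's x axis, end stop at 0.9. Sprung back to 0 (0.03 N m at 0, 0.1 N m at the end stop, so 2 to 5 N at the end of the bar). A latched button is released when turned past about 0.6 rad, and its spring then pushes it out; the bar swings back when it is let go.
- bar_left: long flat face of the bar on the +y side of the station, 56 x 24 mm (a 3 mm plate of the bar; origin at the plate's middle, 15 mm below bar_top and 4.5 mm to the side). Pushing on its half at +x (the far half) turns the bar clockwise.
- bar_right: long flat face of the bar on the -y side of the station, the mirror image of bar_left. Pushing on its half at -x (the near half) turns the bar clockwise.
- small_stop (a joint): how far the smaller stop button is pressed, m: 0 = out, 0.007 = fully in. Plain 40 mm mushroom without a bar, on the other, smaller grey box (95 x 110 x 65 mm); must stay out.
- small_top (a point): top centre of the smaller stop button, 104 mm above the bench
- offcut: loose wood offcut, 50 x 35 x 18 mm, lying on the drill's stop box; to be left alone (origin under its centre)
- screwdriver: loose screwdriver lying on the bench, between the boxes; to be left alone
- glue: loose glue bottle standing on the bench, 54 mm across, 150 mm tall; to be left alone
- tin: loose paint tin, 100 mm across, 110 mm tall; to be left alone
- jar: loose steel cup, 70 mm across, 80 mm tall; to be left alone
- wrench: loose wrench lying on the bench to the left; to be left alone
- perch: loose board 200 x 60 x 19 mm lying on the bench to the right; to be left alone

How it is judged (in metres and radians):
On the way, in this order (a step that is already met when the one before it is completed fails the run):
1. the large stop button is pressed in and, untouched, stays latched (value of joint stop_press above 0.007 m and value of joint stop_twist below 0.2 rad and contact force between each of the fingers, the arm and stop_twist below 0.3 N), for 0.15 s.
2. the bar is turned clockwise to the release (value of joint stop_twist above 0.5 rad).
At the end, for the whole second after the job is handed in: the large button is out again (within 2 mm), its bar back at rest (within 0.12 rad), the small button out, and every loose thing within 20 mm of where it was and at rest (value of joint each of stop_press, small_stop below 0.002 m and value of joint stop_twist below 0.12 rad and distance of each of offcut, screwdriver, glue, tin, jar, wrench, perch from where it was at the start of the episode below 0.02 m and linear speed of each of offcut, screwdriver, glue, tin, jar, wrench, perch below 0.02 m/s); the robot touches nothing.
It fails at once if the bar is pinched: both its long faces are pressed at once with more than 1.5 N (contact force between the fingers and bar_left above 1.5 N and contact force between the fingers and bar_right above 1.5 N).
It fails at once if the smaller stop button is pressed more than 2.5 mm (value of joint small_stop above 0.0025 m).
It fails at once if a loose thing is lifted, carried or pushed more than 20 mm (distance of any of offcut, screwdriver, glue, tin, jar, wrench, perch from where it was at the start of the episode above 0.02 m).
It also fails if it takes over 42 s, if anything falls off the work surface, if the arm or the gripper's body presses on something with over 40 N, if the wrist force passes 120 N, or if a joint passes its speed limit or range.

## Working session

There is one attempt and no reset: what is moved stays moved. The work goes in short steps, Python scripts to look and compute and a tool call to move; the robot and the scene stay as the last step left them, time stands still between calls to the robot, and variables do not carry over. Pictures are saved under pics/ and viewed, at most 10 in all, crops included, and the job is handed in when it is done.

Besides the shell and the picture viewer there is one more tool, called after "Call:" by a JSON object that holds its "op" and its "data", one argument or row to a line. drive_tool: Moves the arm, as the interface text tells. Its arguments: {"type":"object","properties":{"increments":{"type":"array"},"squeeze":{"type":"number"}},"required":["increments"]}

```bash
mkdir -p pics
python3 - <<'E'
from plant import r,capture,camera_model
import cv2
for n in("scene","side"):
    cv2.imwrite(f"pics/{n}0.png",capture(n)[:,:,::-1])
s=r.get_state();print(s["time_s"],s["tcp_pos"],s["eef_rot"],s["gripper_width"])
for n in("scene","side","wrist"):print(n,camera_model(n))
E
```

```text
0.1 [ 6.74586033e-01 -4.35282768e-05  2.36731869e-01] [ 1.79915140e+02 -1.03426246e-02 -9.00054144e+01] 0.0874798009145689
scene {'camera_matrix': array([[433.24359361,   0.        , 322.17014282],
       [  0.        , 433.24359361, 234.93966828],
       [  0.        ,   0.        ,   1.        ]]), 'rvec': array([ 2.24404189,  1.22567399, -0.40409119]), 'tvec': array([-0.33557885, -0.33294585,  1.48301804])}
side {'camera_matrix': array([[462.27574992,   0.        , 316.76513732],
       [  0.        , 462.27574992, 239.95602158],
       [  0.        ,   0.        ,   1.        ]]), 'rvec': array([ 2.19921698, -0.29792864,  0.15813055]), 'tvec': array([-0.5829315 ,  0.17970853,  1.09149831])}
wrist {'camera_matrix': array([[374.84057323,   0.        , 314.95030852],
       [  0.        , 374.84057323, 236.50306438],
       [  0.        ,   0.        ,   1.        ]]), 'rvec': array([2.19323683e-03, 3.10333763e+00, 4.73274708e-01]), 'tvec': array([ 0.67321169, -0.03676383,  0.39191759])}
```

View pics/scene0.png

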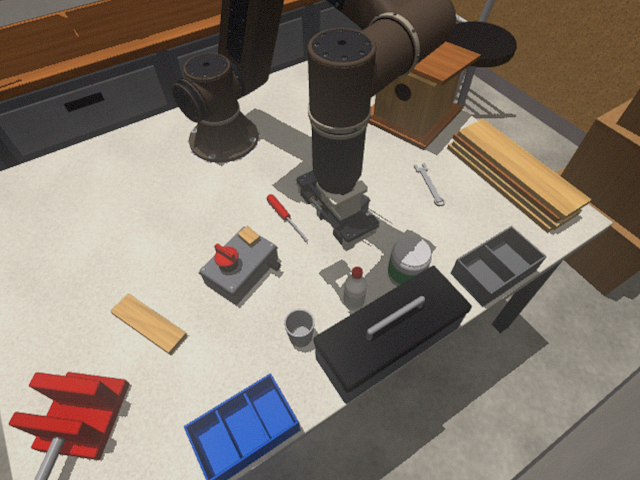

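View pics/side0.png

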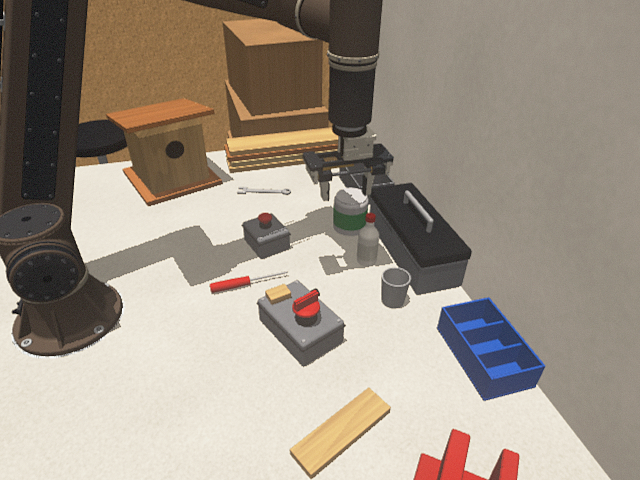

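The drill box shows at about (240,265) in scene with its red button at (226,256). In the side view the box is at (302,320) and the bar at (307,300). The small box is at (266,235) in side. I'll triangulate the red button for a rough position.

```bash
cat > h.py <<'E'
import numpy as np,cv2
from plant import r,capture,camera_model
def cam(n):
    m=camera_model(n);R=cv2.Rodrigues(np.array(m["rvec"]))[0];return m["camera_matrix"],R,np.array(m["tvec"]).ravel()
def ray(c,uv):
    K,R,t=c;d=R.T@np.linalg.inv(K)@np.array([uv[0],uv[1],1.]);return -R.T@t,d/np.linalg.norm(d)
def onz(c,uv,z):
    o,d=ray(c,uv);return o+d*(z-o[2])/d[2]
def tri(rs):
    A=sum(np.eye(3)-np.outer(d,d) for o,d in rs);b=sum((np.eye(3)-np.outer(d,d))@o for o,d in rs);return np.linalg.solve(A,b)
def proj(c,p):
    K,R,t=c;q=K@(R@np.array(p)+t);return q[:2]/q[2]
def red(im):
    h=cv2.cvtColor(im,cv2.COLOR_RGB2HSV);return (((h[...,0]<8)|(h[...,0]>172))&(h[...,1]>150)&(h[...,2]>60)).astype(np.uint8)
E
python3 - <<'E'
from h import *
rs=[]
for n,box in(("scene",(205,240,240,272)),("side",(288,285,330,335))):
    im=cv2.imread(f"pics/{n}0.png")[:,:,::-1].copy();m=red(im);x0,y0,x1,y1=box
    y,x=np.nonzero(m[y0:y1,x0:x1]);uv=(x.mean()+x0,y.mean()+y0);print(n,uv,len(x),onz(cam(n),uv,.12));rs.append(ray(cam(n),uv))
    cv2.imwrite(f"pics/{n}c.png",cv2.resize(im[y0-40:y1+40,x0-50:x1+50,::-1],None,fx=4,fy=4,interpolation=cv2.INTER_CUBIC))
print(tri(rs));c=cam("wrist");print(-c[1].T@c[2],c[1])
E
```

```text
scene (np.float64(224.6312292358804), np.float64(255.24916943521595)) 301 [ 0.52691095 -0.22072132  0.12      ]
side (np.float64(307.42045454545456), np.float64(305.35795454545456)) 352 [ 0.52019244 -0.22954688  0.12      ]
[ 0.5218523  -0.22031247  0.11159684]
[ 0.67411002 -0.08241873  0.3833377 ] [[-0.99999621  0.00102354  0.00255682]
 [ 0.00173914  0.95454078  0.29807528]
 [-0.0021355   0.2980786  -0.95453894]]
```

Call:
{"op": "drive_tool", "data": {
  "increments": [
    [[-1,0.35,0.32,0,0],[-1,0.7,0.63,0,0],[-1,0.7,0.63,0,0]]
  ]
}}

```text
time_s: 0.48
tcp_pos: [0.5969, -0.0862, 0.2379]
eef_rot: [180.0, 0.0, -90.1]
contact_force: [0.4, 0.0, -0.6]
gripper_width: 0.0631
gripper_force: 0.0
```

Call:
{"op": "drive_tool", "data": {
  "increments": [
    [[-1,0.35,0.32,0,0],[-1,0.7,0.63,0,0],[-1,0.7,0.63,0,0],[-1,0.7,0.63,0,0]]
  ]
}}

```text
time_s: 0.98
tcp_pos: [0.5242, -0.1679, 0.2376]
eef_rot: [-180.0, 0.0, -90.0]
contact_force: [0.6, 0.7, 0.3]
gripper_width: 0.0231
gripper_force: 0.0
```

Run:
```python
from h import *
import pickle
s=r.get_state();print(s["time_s"],s["tcp_pos"],s["eef_rot"],s["gripper_width"])
c=cam("wrist");im=capture("wrist");pickle.dump((c,im),open("w1.pkl","wb"));cv2.imwrite("pics/w1.png",im[:,:,::-1])
print(proj(c,[.523,-.225,.138]))
```

```text
0.975 [ 0.52420626 -0.16794835  0.23764939] [-1.79972990e+02  3.74890999e-03 -9.00279175e+01] 0.023085932355070782
[315.36850445 160.44580654]
```

View pics/w1.png

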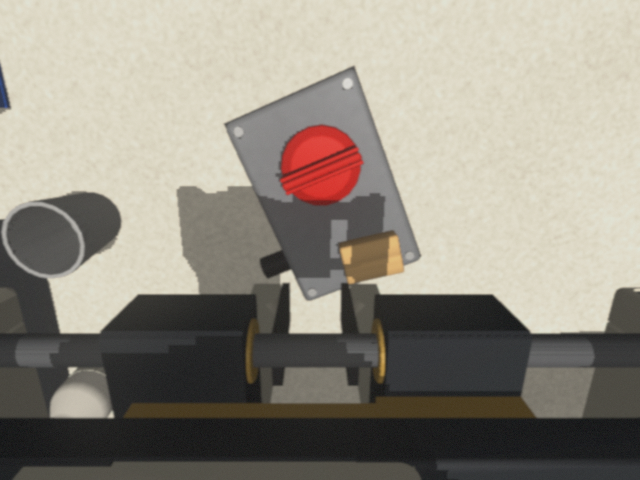

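The wrist view shows the box's top corners at (227,124), (354,67), (420,257) and (309,300). The bar runs from about (282,187) to (361,153), and the offcut is at (372,257).

Run:
```python
from h import *
import pickle
c,im=pickle.load(open("w1.pkl","rb"))
P=[onz(c,u,.07)[:2] for u in((227,124),(354,67),(420,257),(309,300))]
for i in range(4):d=P[(i+1)%4]-P[i];print(P[i].round(4),np.hypot(*d).round(4),np.degrees(np.arctan2(d[1],d[0])).round(1))
ctr=np.mean(P,0);ey=(P[3]+P[2]-P[0]-P[1]);ey/=np.hypot(*ey);ex=np.array([ey[1],-ey[0]])
print("ctr",ctr,"ex deg",np.degrees(np.arctan2(ex[1],ex[0])),"axis",ctr-.005*ex-.03*ey)
m=red(im);m[:100]=0;m[220:]=0
cn=max(cv2.findContours(m,0,1)[0],key=cv2.contourArea)
(u,v),(a,b),_=cv2.minAreaRect(cn);print("red",cv2.boundingRect(cn),[onz(c,(u,v),z)[:2] for z in(.112,.125,.138)])
e=[onz(c,u,.130) for u in((282,187),(361,153))];d=e[0]-e[1];print(np.hypot(*d[:2]),np.degrees(np.arctan2(d[1],d[0])))
cv2.imwrite("pics/w1c.png",cv2.resize(im[110:220,260:380,::-1],None,fx=5,fy=5,interpolation=cv2.INTER_CUBIC))
for z in(.114,.138):print(z,[proj(c,[*(ctr-.005*ex-.03*ey+s*.028*ex),z]).round(1) for s in(-1,0,1)])
```

```text
[ 0.5938 -0.2469] 0.1091 -157.4
[ 0.4931 -0.2888] 0.1684 112.2
[ 0.4295 -0.1328] 0.1081 23.1
[ 0.5289 -0.0905] 0.1694 -67.5
ctr [ 0.51132456 -0.18976304] ex deg 22.35648885703891 axis [ 0.51811143 -0.21940994]
red (281, 126, 82, 79) [array([ 0.51945918, -0.21937092]), array([ 0.51964704, -0.22085156]), array([ 0.5198349, -0.2223322])]
0.05774075552719639 23.093460775861644
0.114 [array([359. , 149.5]), array([322.2, 164.9]), array([286.2, 179.9])]
0.138 [array([363.2, 152.4]), array([322.9, 169.1]), array([283.6, 185.5])]
```

View pics/w1c.png

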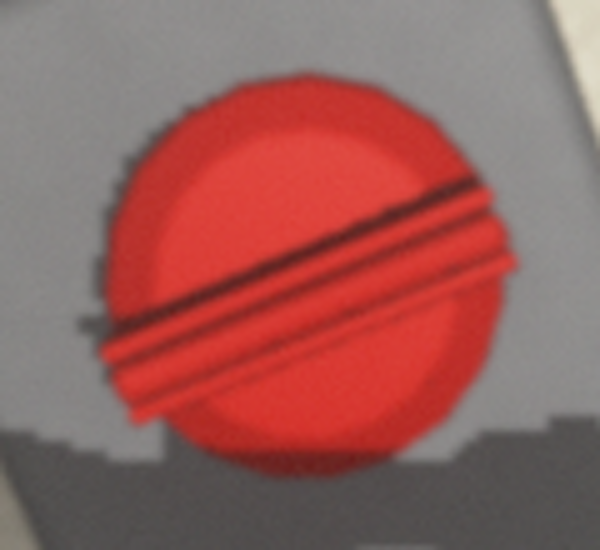

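The axis is near (0.5185, -0.218), with the station's x axis at 22.5°. At the current yaw the finger seam crosses the bar, which suits pressing. I'll move above it with the gripper shut.

Call:
{"op": "drive_tool", "data": {
  "increments": [
    [[-1,0.42,0.047,0,0],[-1,0.42,0.047,0.3,0],[-1,0.42,0.047,0.6,0],[-1,0.42,0.047,0.6,0],[-1,0.42,0.047,0.6,0]]
  ],
  "squeeze": 30
}}

```text
time_s: 1.65
tcp_pos: [0.5195, -0.2181, 0.1666]
eef_rot: [-180.0, -0.0, -89.9]
contact_force: [-0.4, 0.2, 0.9]
gripper_width: 0.0008
gripper_force: 0.0
```

Run:
```python
from h import *
cv2.imwrite("pics/s2.png",cv2.resize(capture("side")[230:370,230:390,::-1],None,fx=4,fy=4))
s=r.get_state();print(s["tcp_pos"],s["contact_force"],s["gripper_width"])
```

```text
[ 0.51958881 -0.21817324  0.1670596 ] [0.27463374 0.12050497 0.33264465] 0.0003715587687059282
```

View pics/s2.png

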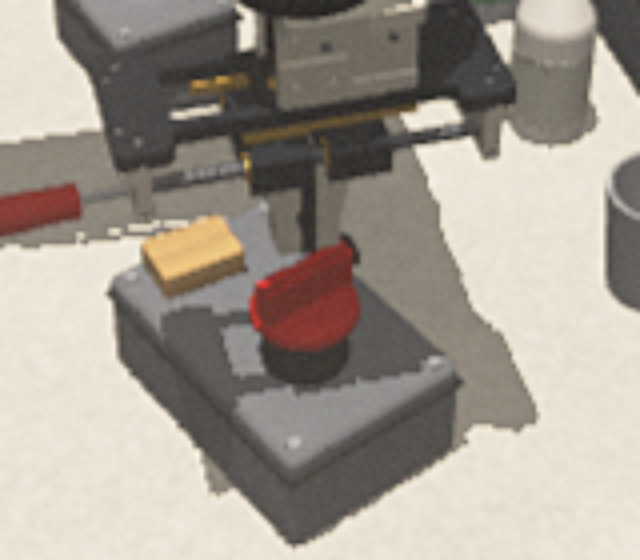

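Call:
{"op": "drive_tool", "data": {
  "increments": [
    [[-1,0,0,0.08,0],[-1,0,0,0.14,0],[-1,0,0,0.18,0],[-1,0,0,0.2,0],[-1,0,0,0.2,0]]
  ]
}}

```text
time_s: 2.33
tcp_pos: [0.5184, -0.2184, 0.142]
eef_rot: [-180.0, -0.0, -90.0]
contact_force: [-0.8, 1.4, 4.9]
gripper_width: 0.0006
gripper_force: 2.5
```

Call:
{"op": "drive_tool", "data": {
  "increments": [
    [[-1,0,0,0.012,0],[-1,0,0,0.024,0],[-1,0,0,0.024,0]]
  ]
}}

```text
time_s: 2.7
tcp_pos: [0.5185, -0.2185, 0.1394]
eef_rot: [-179.9, -0.0, -90.0]
contact_force: [-1.7, 1.7, 6.7]
gripper_width: 0.0007
gripper_force: 3.5
```

Call:
{"op": "drive_tool", "data": {
  "increments": [
    [[-1,0,0,0.01,0],[-1,0,0,0.02,0],[-1,0,0,0.02,0]]
  ]
}}

```text
time_s: 3.08
tcp_pos: [0.5187, -0.2186, 0.138]
eef_rot: [-179.9, -0.0, -90.0]
contact_force: [-3.1, 3.3, 14.4]
gripper_width: 0.0006
gripper_force: 7.0
```

At 14 N it has reached the end stop. I'll lift clear and look.

Call:
{"op": "drive_tool", "data": {
  "increments": [
    [[-1,0,0,-0.1,0],[-1,0,0,-0.25,0],[-1,0,0,-0.25,0],[-1,0,0,-0.25,0]]
  ]
}}

```text
time_s: 3.58
tcp_pos: [0.5178, -0.2183, 0.1658]
eef_rot: [180.0, 0.0, -90.0]
contact_force: [-0.4, -0.2, -0.3]
gripper_width: 0.0002
gripper_force: 0.0
```

Run:
```python
from h import *
cv2.imwrite("pics/s3.png",cv2.resize(capture("side")[230:370,230:390,::-1],None,fx=4,fy=4))
s=r.get_state();print(s["tcp_pos"],s["contact_force"])
```

```text
[ 0.51767284 -0.21832402  0.16557618] [-0.43290275 -0.40602413  0.3618139 ]
```

View pics/s3.png

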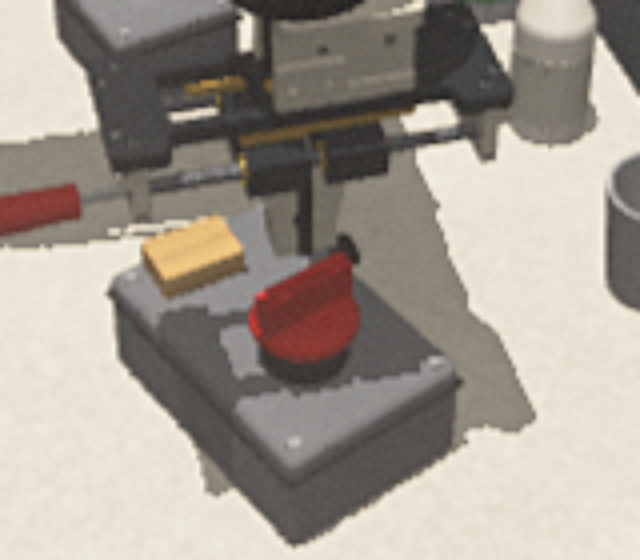

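The head now sits lower in the image, so it is latched with the fingers off. Next I go beside the far half on the +y side and turn the tool so it pushes along the station's y axis.

Call:
{"op": "drive_tool", "data": {
  "increments": [
    [[-1,-0.364,-0.071,0,0.02],[-1,-0.364,-0.071,0,0.045],[-1,-0.364,-0.071,0,0.07],[-1,-0.364,-0.071,0,0.095],[-1,-0.364,-0.071,0,0.12]]
  ]
}}

```text
time_s: 4.25
tcp_pos: [0.5262, -0.1746, 0.1654]
eef_rot: [179.9, -0.1, -133.5]
contact_force: [-0.0, -0.8, -0.7]
gripper_width: 0.0005
gripper_force: 0.0
```

Call:
{"op": "drive_tool", "data": {
  "increments": [
    [[-1,0,0,0,0.025],[-1,0,0,0,0.05],[-1,0,0,0,0.0675],[-1,0,0,0,0.0675]]
  ]
}}

```text
time_s: 4.75
tcp_pos: [0.5263, -0.1747, 0.1656]
eef_rot: [180.0, -0.1, -157.5]
contact_force: [0.1, 0.7, -0.2]
gripper_width: 0.0003
gripper_force: 0.0
```

Call:
{"op": "drive_tool", "data": {
  "increments": [
    [[-1,0,0,0.1,0],[-1,0,0,0.2,0],[-1,0,0,0.297,0],[-1,0,0,0.297,0],[-1,0,0,0.297,0]]
  ]
}}

```text
time_s: 5.38
tcp_pos: [0.5268, -0.1748, 0.1307]
eef_rot: [-180.0, -0.0, -157.5]
contact_force: [-0.1, 0.6, -0.3]
gripper_width: 0.0003
gripper_force: 0.0
```

Call:
{"op": "drive_tool", "data": {
  "increments": [
    [[-1,0,-0.03,0,0],[-1,0,-0.06,0,0],[-1,0,-0.08,0,0],[-1,0,-0.1,0,0],[-1,0,-0.1,0,0]]
  ]
}}

```text
time_s: 6.0
tcp_pos: [0.5313, -0.186, 0.1306]
eef_rot: [180.0, 0.0, -157.5]
contact_force: [-0.2, 0.4, -0.3]
gripper_width: 0.0004
gripper_force: 0.0
```

Run:
```python
from h import *
cv2.imwrite("pics/s4.png",cv2.resize(capture("side")[230:370,230:390,::-1],None,fx=4,fy=4))
s=r.get_state();print(s["tcp_pos"],s["contact_force"],s["moment"])
```

```text
[ 0.53124091 -0.18592283  0.13060753] [-0.36622508  0.23133556  0.61512586] [ 0.04381357 -0.1197035   0.01960291]
```

View pics/s4.png

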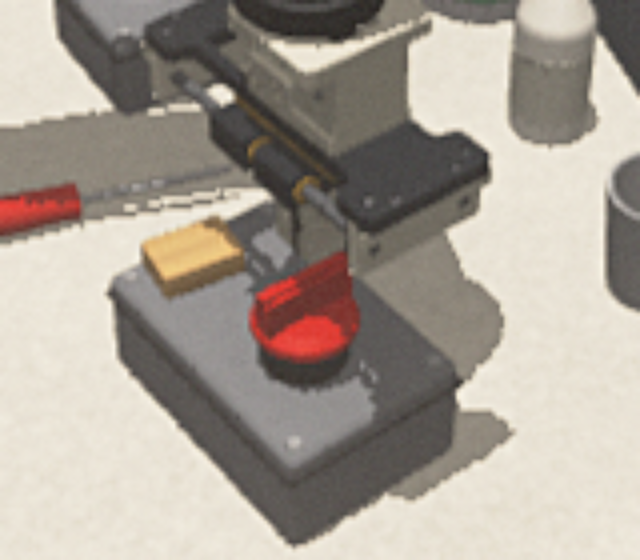

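The closed fingers stand just behind the bar's far half, near (330,235) in the crop, with no contact yet. I'll push on.

Call:
{"op": "drive_tool", "data": {
  "increments": [
    [[-1,0,-0.025,0,0],[-1,0,-0.05,0,0],[-1,0,-0.075,0,0],[-1,0,-0.1,0,0],[-1,0,-0.1,0,0]]
  ]
}}

```text
time_s: 6.68
tcp_pos: [0.5371, -0.1962, 0.1313]
eef_rot: [-180.0, 0.1, -157.5]
contact_force: [0.5, 6.2, 5.2]
gripper_width: 0.0004
gripper_force: 3.2
```

Run:
```python
from h import *
a=cv2.resize(capture("side")[260:350,250:370,::-1],None,fx=4,fy=4);b=cv2.resize(capture("scene")[215:305,185:305,::-1],None,fx=4,fy=4)
cv2.imwrite("pics/s5.png",cv2.resize(np.hstack([a,b]),(800,300)))
s=r.get_state();print(s["tcp_pos"],s["contact_force"],s["moment"])
```

```text
[ 0.53724585 -0.19621738  0.13147665] [0.60837985 5.91186998 4.79338419] [ 2.17940724 -0.3761639   0.04047045]
```

View pics/s5.png

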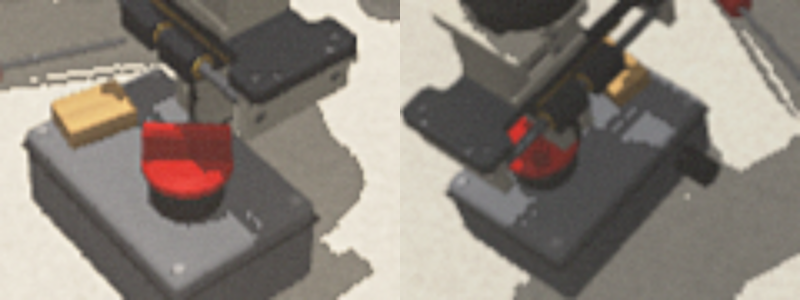

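The bar has turned noticeably in the side crop. I'll push a little further, then retreat.

Call:
{"op": "drive_tool", "data": {
  "increments": [
    [[-1,0,-0.02,0,0],[-1,0,-0.04,0,0],[-1,0,-0.04,0,0]]
  ]
}}

```text
time_s: 7.15
tcp_pos: [0.5387, -0.2001, 0.1311]
eef_rot: [180.0, 0.1, -157.5]
contact_force: [-0.3, 9.5, 4.4]
gripper_width: 0.0
gripper_force: 4.2
```

Run:
```python
from h import *
a=capture("side")[265:345,255:365,::-1]
cv2.imwrite("pics/s6.png",cv2.resize(a,(770,560),interpolation=cv2.INTER_CUBIC))
s=r.get_state();print(s["tcp_pos"],s["contact_force"],s["moment"])
```

```text
[ 0.53867804 -0.20009734  0.13118221] [0.0891145  9.06537462 4.598758  ] [ 3.29938944 -0.18653823 -0.06490571]
```

View pics/s6.png

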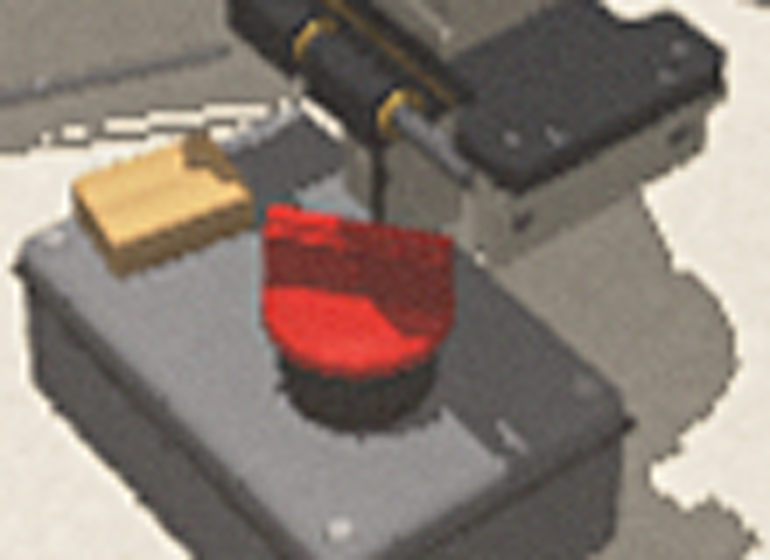

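The bar's top edge now runs from about (268,205) to (452,235) in the crop. I'll convert that to an angle.

Run:
```python
from h import *
c=cam("side")
for z in(.1295,.138):
    p,q=[onz(c,(255+u/7,265+v/7),z) for u,v in((268,205),(452,235))];d=q-p
    print(z,p[:2],q[:2],((p+q)/2)[:2],np.hypot(*d[:2]),22.5-np.degrees(np.arctan2(d[1],d[0])))
```

```text
0.1295 [ 0.4974887 -0.1995001] [ 0.54717234 -0.22629401] [ 0.52233052 -0.21289705] 0.056448010584726635 50.83756309956754
0.138 [ 0.49562941 -0.20824447] [ 0.54468593 -0.23470019] [ 0.52015767 -0.22147233] 0.055735515214919686 50.837563099567674
```

It has turned about 0.89 rad, against the end stop and well past release. I'll retreat slowly along +y, then up.

Call:
{"op": "drive_tool", "data": {
  "increments": [
    [[-1,0,0.04,0,0],[-1,0,0.08,0,0],[-1,0,0.13,0,0],[-1,0,0.2,0,0],[-1,0,0.25,0,0]]
  ]
}}

```text
time_s: 7.82
tcp_pos: [0.5256, -0.1734, 0.1304]
eef_rot: [180.0, -0.0, -157.5]
contact_force: [-0.6, -0.3, 0.7]
gripper_width: 0.0008
gripper_force: 0.0
```

Call:
{"op": "drive_tool", "data": {
  "increments": [
    [[-1,0,0,-0.2,0],[-1,0,0,-0.5,0],[-1,0,0,-0.8,0],[-1,0,0,-0.8,0],[-1,0,0,-0.8,0]]
  ]
}}

```text
time_s: 8.45
tcp_pos: [0.5256, -0.1735, 0.2261]
eef_rot: [180.0, -0.0, -157.5]
contact_force: [0.4, 0.4, -0.2]
gripper_width: 0.0007
gripper_force: 0.0
```

Run:
```python
from h import *
a=capture("side")[200:350,190:390,::-1]
cv2.imwrite("pics/s7.png",cv2.resize(a,(800,600),interpolation=cv2.INTER_CUBIC))
s=r.get_state();print(s["tcp_pos"],s["contact_force"],s["moment"])
```

```text
[ 0.52547664 -0.17349707  0.2257078 ] [-0.83783082 -0.42321481 -0.10711315] [ 0.01579094 -0.09395531  0.03015727]
```

View pics/s7.png

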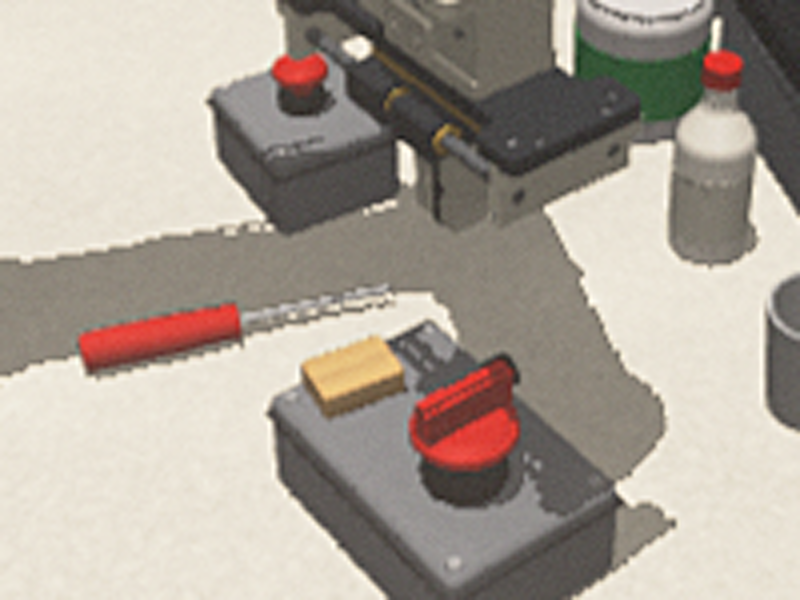

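The bar is back to its starting angle, with its top edge at about (294,300) to (316,290) in the full image. That matches the out position rather than the latched one. The offcut, screwdriver and small button are unmoved.

```bash
python3 -c "
from plant import job;print(job.close_job())"
```

```text
the job is handed in; nothing more can be done
None
```

The stop-button check is done and handed in (no verdict was returned): the large button latched and stayed in by itself, turning its bar to about 0.89 rad released it, and the last picture shows it out with the bar back at rest and the small button and nearby loose things where they were.

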